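# Refit the shelf lamp's dimmer knob and keep it pressed in

### The job

The knob of the shelf lamp's dimmer has come off and is standing on the silver tray. Pick it up, turn it so that the flat in its bore matches the flat of the dimmer's D-shaft, push it fully home on the shaft, and then keep pressing it so that the shaft's push switch stays all the way in: finish while still holding the knob pressed down, without letting go. Leave the coin capsules, the loupe and the coin box where they are.

Things in the scene. Friction and masses are not known exactly. Their poses are not given: they have to be found in the camera images.
- knob: Loose black dimmer knob, 33 mm high, about 45 g, standing on the tray, bore down. Round skirt 40 mm across, 15 mm high, with a raised grip bar along x on top: blunt at -x, tapering to a narrow pointer nose at +x, white line on top at the nose end. Origin: centre of the underside, z up. It goes on only with its nose pointing the way the shaft's flat faces (within about 0.1 rad).
- knob_seat (a point): Point on the knob's axis at the closed end (roof) of its bore, 12 mm above its underside; axes as the knob's. It meets the shaft tip when the knob is fully home. The bore lies on the knob's z axis, is open below and D-shaped: 13 mm diameter with a flat 2.6 mm from the axis on the +x side, under the nose; its mouth is slightly countersunk round the curved part.
- knob_bar (a point): Middle of the knob's grip bar, 24 mm above its underside and 2 mm behind its axis (towards -x); axes as the knob's. The bar is 12 mm wide (along y), stands from 15 to 33 mm above the underside, reaches from x = -18 to +20 mm of the axis, and is parallel-sided from -16 to +11 mm: pinch it across y here.
- dimmer: The lamp dimmer, a grey housing 130 x 100 x 42 mm (x, y, z) with a black top panel bearing a ring of white scale marks; fixed to the shelf. Origin: centre of its underside, z up. The brass D-shaft stands upright at the centre of the top panel, in a steel nut 19 mm across and 6 mm high.
- shaft_tip (a point): Centre of the top end of the upright brass D-shaft, 66 mm above the shelf when out. z up; +x is the way the flat faces, at most 0.4 rad from the dimmer's +x at the start. Shaft 12 mm in diameter, flat 2.2 mm from the axis, tip slightly chamfered. It turns against slight friction (0.015 N m). With the knob home and pushed in, the knob's underside clears the panel by 8 mm and the nut by 2 mm.
- push (a joint): How far the shaft is pushed in, m: 0 out, 0.004 all the way in. A spring pushes it out again: it yields at 5 N and takes 9 N at the bottom; nothing latches.
- tray: Silver-plated tray 170 x 130 mm with a rim 8 mm high and a small loop handle at each end (x); fixed. Origin: centre of its underside; its floor is 3 mm up. The knob stands near its middle.
- capsules: Bystander: a stack of four glass coin capsules, 45 mm across, 44 mm high, loose. Origin: centre of its underside.
- loupe: Bystander: nickel loupe on a stand, round foot 68 mm across, stem 100 mm high, the lens ring (55 mm across) held out to -y, its centre 42 mm from the stem. Loose. Origin: centre of the underside of the foot.
- coin_box: Bystander: closed rosewood coin box 114 x 164 x 59 mm (x, y, z), loose, 0.8 kg. Origin: centre of its underside.
There are look-alikes about, which are no part of the job. Several things have the shape of the dimmer; the one meant has the colours described above.

How it is judged:
On the way, in this order (a step that is already met when the one before it is completed fails the run):
1. the knob is lifted clear of the tray (z of knob in the frame of tray above 0.03 m), for 0.1 s.
2. the knob is fully home on the D-shaft, flat to flat (distance between knob_seat and shaft_tip below 0.003 m and angle between the x axis of knob and the x axis of shaft_tip, either way round below 0.25 rad), for 0.1 s.
At the end, for the whole second after the job is handed in: The knob is upright and fully home on the D-shaft (bore roof within 3 mm of the tip, nose within 0.25 rad of the flat's facing), the shaft is pushed in more than 3 of its 4 mm, and the fingers still bear on the knob (over 2 N), with the knob still (under 20 mm/s), all through the last second (all of step 2 and angle between knob's own z axis and vertical below 0.12 rad and value of joint push above 0.003 m and contact force between the fingers and knob above 2 N and linear speed of knob below 0.02 m/s); the arm keeps its last pose, push and grip.
It fails at once if the coin capsules are knocked (moved more than 15 mm) (distance of capsules from where it was at the start of the episode above 0.015 m).
It fails at once if the loupe is knocked (moved more than 15 mm) (distance of loupe from where it was at the start of the episode above 0.015 m).
It fails at once if the coin box is pushed (moved more than 15 mm) (distance of coin_box from where it was at the start of the episode above 0.015 m).
It also fails if it takes over 54 s, if anything falls off the work surface, if the arm or the gripper's body presses on something with over 40 N, if the wrist force passes 120 N, or if a joint passes its speed limit or range.

### The arm

A 7-joint arm with a two-finger parallel gripper is mounted at the origin on the work surface. World frame = base frame: x ahead of the robot, y to its left, z up, the work surface at z = 0. Lengths are in m, angles in rad, forces in N, time in s.
With the tool pointing down it reaches from about 0.425 to 0.95 m from the base axis. Payload 4.7 kg.
Tool frame: the origin (TCP) lies on the centre line of the jaws, within the pads' length; the fingertips stand 14 mm ahead of it and the grasp point (between the pads) lies 5 mm behind it; z points along the fingers, y is the line along which they close (so a half turn about z gives the same grasp; the last joint's range is limited). The gripper opens to 85 mm and grips with 20 to 120 N. Pads are 22 mm wide; open, the fingers measure 114 mm over their backs; the gripper's body (76 mm by 85 mm) begins 54 mm behind the grasp point. The pads swing forward as they close: fully open they stand 13 mm farther back than shut.
Start: joints at [-1.237, 0.469, -0.049, 1.532, 0.024, 1.141, -0.082], TCP at [0.24, 0.631, 0.245] pointing down, gripper open.
Joint ranges: [-2.59, 2.59], [-0.33, 1.99], [-1.39, 1.29], [0.1, 2.45], [-1.04, 4.18], [0.21, 1.99], [-2.66, 2.66]. Speed limits (rad/s): [2.57, 2.57, 3.14, 3.14, 3.14, 3.14, 3.14].

### API

Orientations are given as a unit quaternion [x, y, z, w].
In Python, from rig import readout, viewer, job gives the robot as it stands.
- The arm moves only by the shell command python3 -m jog 'ROWS' [OPENING]. ROWS is a JSON object of lists of equal length, an entry for each row: "dp": the shift along the world's x, y, z in mm, a list of three; "yaw": the turn about the world's z in rad. In form: {"dp": [[x, y, z], ...], "yaw": [yaw, ...]}. A call has 1 to 12 rows; each row shifts and turns the commanded pose from where the row before left it; what a row does not reach is not made up. A row lasts 1/8 s, in which the tool goes at most 62.5 mm and 10.7 degrees, less where a joint would pass 70% of its speed; a pose out of reach is approached as far as the arm can. A call with a gripper value outside its range is refused whole. OPENING is the finger opening in mm, from 0 to 85.4, set as the call begins (- or left out, the last holds). The fingers move at their own pace and stop on an object; the grip force is fixed at half the most. Time passes only in rows, so rows that do not move let the fingers close. It gives the time, the measured TCP pose, the force, the opening and the grip force at its end, in the units of the state.
- readout.read_state(): the state, without advancing time (a new reading comes with each control period).
- viewer.read_camera(name): name is "side" or "top" or "wrist"; returns (picture, depth): 384x512x3 uint8, red, green, blue; 384x512 float32, m along the optical axis (not along the pixel's ray), 0 where there is no reading.
- viewer.camera_params(name): a dict with "mtx" (3x3 intrinsics, pixels), "cam_to_world" (4x4, takes a point from camera to world coordinates). Camera axes: x right, y up, looking along -z (the intrinsics and any distortion apply to the point x, -y, -z); pixel columns grow to the right and rows downward; lengths in m; the calibration is good to about 2 mm. A picture is of the moment at which its call begins: read the wrist's pose just before it. camera_params takes no time and is no camera call; for the wrist camera it gives the pose at the moment of the call.
- job.close_job(): hands the job in; it is judged then, once.
The state is a dict: "t": time; "q": joint angles; "joint_vel": joint speeds; "joint_efforts": joint torques, N m; "ee_pos": TCP position; "ee_rot": TCP orientation; "wrist_force": force on the tool from outside, world axes, zero at the start; "moment": the same for the moment, N m; "gripper_width": opening from 0.0 (shut) to 1.0 (fully open); "grasp_force": force on a finger pad.
Only numpy, scipy, OpenCV 4.12 (cv2) and the standard library are available. Lean on these libraries where they do the work, as an engineer would, in place of code of your own. Each camera call takes 0.05 s, during which the arm holds its last target. There are 200 camera calls.

## Working session

There is one attempt and no reset: what is moved stays moved. The work goes in short steps, Python scripts to look and compute and a shell command to move; the robot and the scene stay as the last step left them, time stands still between calls to the robot, and variables do not carry over. Pictures are saved under pics/ and viewed, at most 10 in all, crops included, and the job is handed in when it is done.

```bash
ls; mkdir -p pics; cat > h.py <<'E'
import numpy as np, cv2
from rig import readout, viewer, job
def grab(n, f=None):
    p=viewer.camera_params(n); im,d=viewer.read_camera(n)
    if f: cv2.imwrite('pics/'+f,cv2.cvtColor(im,cv2.COLOR_RGB2BGR)); np.savez('pics/'+f+'.npz',im=im,d=d,K=p['mtx'],T=p['cam_to_world'])
    return im,d,np.array(p['mtx']),np.array(p['cam_to_world'])
def load(f):
    z=np.load('pics/'+f+'.npz'); return z['im'],z['d'],z['K'],z['T']
def ray(u,v,K,T):
    r=np.linalg.inv(K)@np.array([u,v,1.]); r=np.array([r[0],-r[1],-r[2]])
    return T[:3,3],T[:3,:3]@r
def plane(u,v,z,K,T):
    o,r=ray(u,v,K,T); return o+r*(z-o[2])/r[2]
def pts(d,K,T):
    v,u=np.mgrid[:d.shape[0],:d.shape[1]]
    c=np.stack([(u-K[0,2])/K[0,0]*d,-(v-K[1,2])/K[1,1]*d,-d],-1)
    return c@T[:3,:3].T+T[:3,3]
E
python3 - <<'E'
from h import *
print(readout.read_state())
for n in('side','top','wrist'):
    im,d,K,T=grab(n,n+'0.png'); print(n,K.round(1).tolist(),T.round(3).tolist(), {k:v for k,v in viewer.camera_params(n).items() if k not in('mtx','cam_to_world')})
a=[cv2.imread(f'pics/{n}0.png') for n in('top','side')]
cv2.imwrite('pics/topv.png',cv2.resize(a[0],(800,600)));cv2.imwrite('pics/sidev.png',cv2.resize(a[1],(800,600)))
E
```

```text
pics
{'t': 0.0, 'q': array([-1.23690431,  0.46945601, -0.04859197,  1.53372197,  0.02411109,
        1.14097575, -0.08230533]), 'joint_vel': array([-2.03679847e-03,  2.03311682e-05,  3.46237639e-04, -2.07566604e-03,
       -6.96132569e-04,  3.90691158e-04,  1.55740458e-03]), 'joint_efforts': array([ 2.48381357e-04, -5.10314369e+01, -4.65919368e-02, -2.37716085e+01,
        1.06330440e-02,  7.31129971e-03, -1.18324107e-05]), 'ee_pos': array([0.2393414 , 0.63053872, 0.24423968]), 'ee_rot': array([ 1.80388555e-01,  9.83594934e-01, -9.78002945e-04, -1.36646554e-04]), 'wrist_force': array([-1.23122295, -0.00687383,  0.34383004]), 'moment': array([ 0.01795868, -0.00257522,  0.01974406]), 'grasp_force': 0.0, 'gripper_width': 0.9997173859046966}
side [[361.6, 0.0, 258.1], [0.0, 361.6, 190.7], [0.0, 0.0, 1.0]] [[0.999, 0.03, -0.017, 0.444], [-0.031, 0.591, -0.806, -0.776], [-0.014, 0.806, 0.592, 0.676], [0.0, 0.0, 0.0, 1.0]] {}
top [[370.9, 0.0, 258.0], [0.0, 370.9, 194.8], [0.0, 0.0, 1.0]] [[-0.001, 0.995, -0.096, 0.393], [-1.0, -0.001, 0.002, 0.068], [0.002, 0.096, 0.995, 1.071], [0.0, 0.0, 0.0, 1.0]] {}
wrist [[343.4, 0.0, 253.9], [0.0, 343.4, 191.9], [0.0, 0.0, 1.0]] [[0.355, -0.889, -0.288, 0.166], [0.935, 0.338, 0.111, 0.659], [-0.001, -0.309, 0.951, 0.373], [0.0, 0.0, 0.0, 1.0]] {}
```

View pics/topv.png

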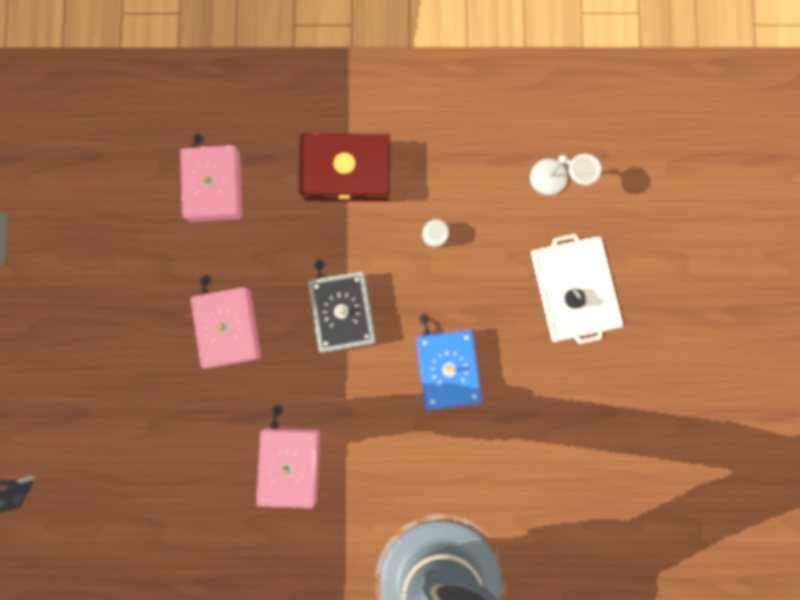

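View pics/sidev.png

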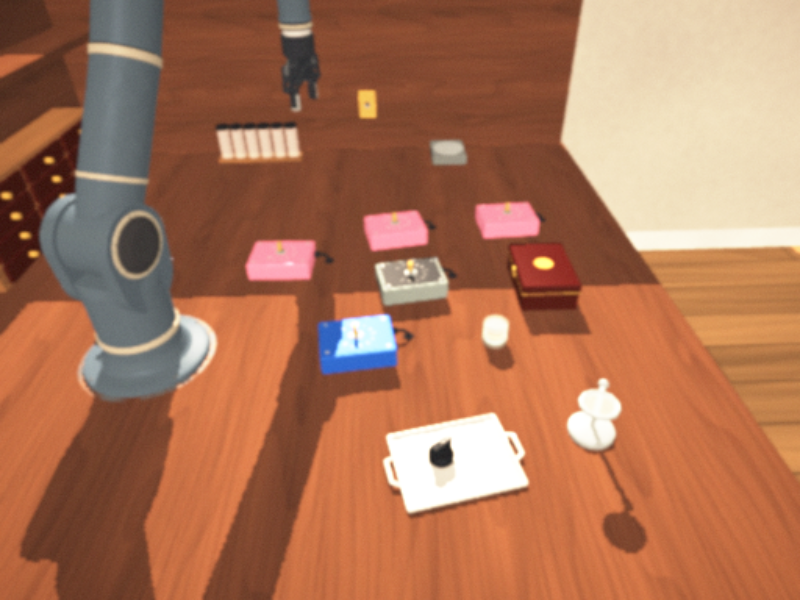

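Top view (800x600): the grey/black dimmer is at about (342,312), and the blue and pink boxes are look-alikes. The knob is at (575,298) on the white tray. Capsules are at (435,233), the loupe at (550-585,172) and the coin box at (344,165).

```bash
python3 - <<'E'
from h import *
im,d,K,T=load('top0.png'); P=pts(d,K,T)
s=1.5625
for n,u,v,z in(('knob',575,298,.036),('shaft',342,312,.066),('caps',435,233,.044),('box',344,165,.059),('loupefoot',550,177,.01),('ring',585,169,.1),('blue',449,369,.06)):
    print(n,plane(u/s,v/s,z,K,T).round(3),P[int(v/s),int(u/s)].round(3))
hsv=cv2.cvtColor(im,cv2.COLOR_RGB2HSV)
# knob: dark pixels near; 
m=np.zeros(d.shape,np.uint8); m[165:215,345:395]=(hsv[165:215,345:395,2]<70)
v,u=np.nonzero(m); print('knob px',len(u),u.mean(),v.mean(),plane(u.mean(),v.mean(),.025,K,T).round(4))
c=cv2.resize(im[160:230,180:260],(640,560),interpolation=cv2.INTER_CUBIC)
# dimmer panel: dark low sat
m=np.zeros(d.shape,np.uint8); R=(slice(165,235),slice(190,250))
m[R]=((P[R][...,2]>.035)&(P[R][...,2]<.055))
m=cv2.morphologyEx(m,cv2.MORPH_CLOSE,np.ones((5,5)))
cs,_=cv2.findContours(m,0,1); q=max(cs,key=cv2.contourArea); r=cv2.minAreaRect(q); print(r)
b=np.array([plane(*x,.042,K,T) for x in cv2.boxPoints(r)]); print(b.round(3),b.mean(0))
e=[b[1]-b[0],b[2]-b[1]]; print([ (np.linalg.norm(x),np.arctan2(x[1],x[0])) for x in e])
a=cv2.resize(im[170:230,190:250],(600,600),interpolation=cv2.INTER_CUBIC)[:,:390]
k=cv2.resize(im[172:212,348:388],(400,400),interpolation=cv2.INTER_CUBIC)
o=np.zeros((600,800,3),np.uint8);o[:,:390]=a;o[:400,400:]=k
cv2.imwrite('pics/c1.png',o[...,::-1])
E
```

```text
knob [ 0.503 -0.244  0.036] [ 0.505 -0.244  0.037]
shaft [0.476 0.171 0.066] [0.478 0.174 0.065]
caps [0.62  0.007 0.044] [0.621 0.009 0.044]
box [0.741 0.171 0.059] [0.744 0.172 0.056]
loupefoot [ 0.735 -0.212  0.01 ] [ 0.735 -0.211  0.011]
ring [ 0.72  -0.249  0.1  ] [ 0.721 -0.248  0.099]
blue [ 0.377 -0.014  0.06 ] [ 0.378 -0.013  0.066]
knob px 4 368.25 192.5 [ 0.4993 -0.248   0.025 ]
((217.73556518554688, 198.87391662597656), (46.23976516723633, 35.84848403930664), 80.27242279052734)
[[0.536 0.238 0.042]
 [0.553 0.139 0.042]
 [0.425 0.117 0.042]
 [0.409 0.215 0.042]] [0.48056202 0.17715851 0.042     ]
[(np.float64(0.10023509427878424), np.float64(-1.4000112220628118)), (np.float64(0.12955196672261762), np.float64(-2.9681853715593096))]
```

View pics/c1.png

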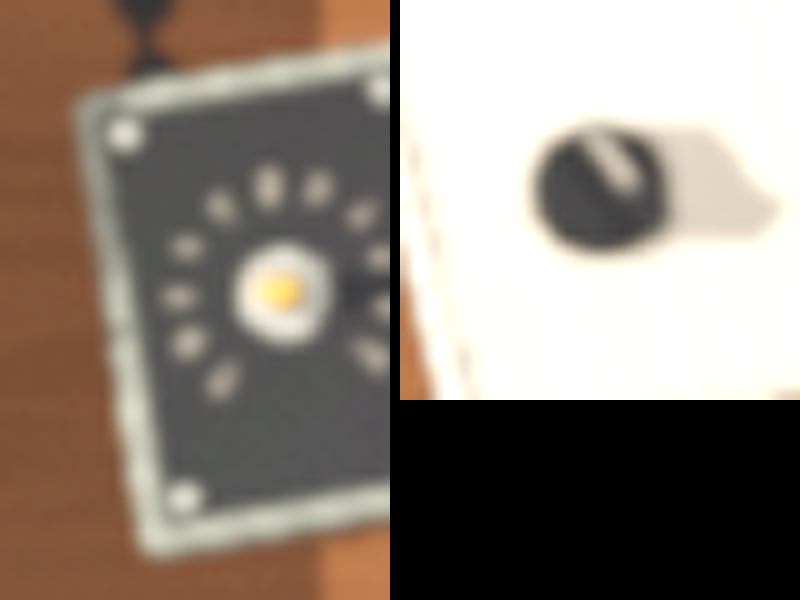

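The dimmer yaw is about 0.17 and the shaft is near (0.477, 0.172). The knob is near (0.50, -0.245), nose about +0.67 rad. I'll go over the dimmer for a close look at the flat.

```bash
python3 -m jog '{"dp":[[24,-46,0],[24,-46,0],[24,-46,0],[24,-46,0],[24,-46,0],[24,-46,0],[24,-46,0],[24,-46,0],[23,-46,0],[22,-46,-25],[0,0,-50],[0,0,0]],"yaw":[-0.09,-0.09,-0.09,-0.09,-0.09,-0.09,-0.09,-0.09,-0.09,-0.09,0,0]}'
python3 - <<'E'
from h import *
im,d,K,T=grab('wrist','w1.png'); P=pts(d,K,T)
s=readout.read_state(); print(s['ee_pos'],s['q'],s['wrist_force'])
w=np.array([.477,.172,.066]); c=np.linalg.inv(T)@np.append(w,1); print('proj',K[0,0]*c[0]/-c[2]+K[0,2], K[1,1]*-c[1]/-c[2]+K[1,2])
cv2.imwrite('pics/w1v.png',cv2.resize(im,(800,600))[...,::-1])
E
```

```text
t: 1.65
ee_pos: [0.474, 0.1697, 0.1675]
ee_rot: [0.591, 0.807, -0.004, -0.002]
wrist_force: [-0.1, -0.9, 0.2]
gripper_width: 1.002
grasp_force: 0.0
[0.47557933 0.17102869 0.16964165] [-0.68505754  0.28576813  0.30829991  2.02477234 -0.11383418  0.85034026
 -0.00455367] [-0.09374888 -0.43145145  0.99234487]
proj 259.40659786191605 196.8162921428951
```

View pics/w1v.png

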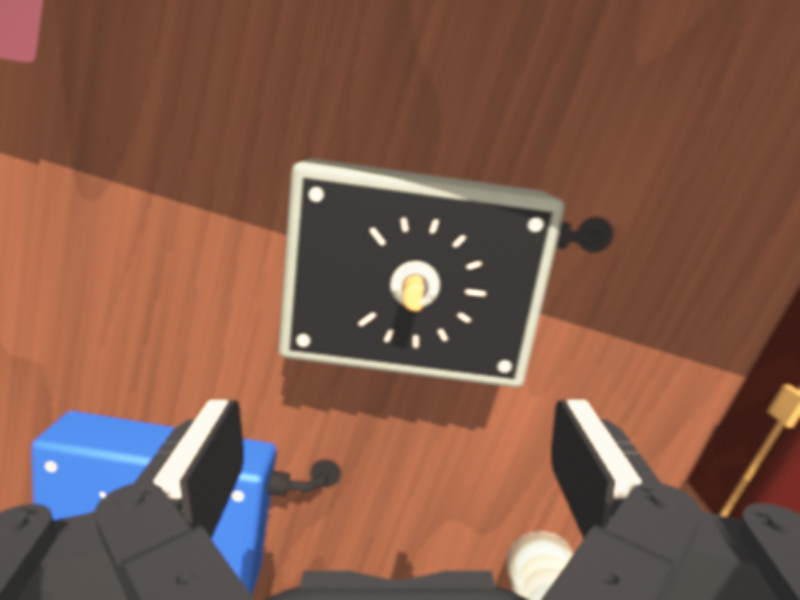

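The dimmer is centred. The shaft tip is at about (413,290) of 800x600, in its white nut. I'll drop 60 mm for a closer look at the flat.

```bash
python3 -m jog '{"dp":[[0,0,-30],[0,0,-30],[0,0,0]],"yaw":[0,0,0]}'
python3 - <<'E'
from h import *
im,d,K,T=grab('wrist','w2.png'); P=pts(d,K,T)
s=readout.read_state(); print(s['ee_pos'],T[:3,3])
w=np.array([.477,.172,.066]); c=np.linalg.inv(T)@np.append(w,1); u,v=K[0,0]*c[0]/-c[2]+K[0,2], K[1,1]*-c[1]/-c[2]+K[1,2]; print(u,v)
u,v=int(u),int(v)
cv2.imwrite('pics/w2v.png',cv2.resize(im[v-30:v+30,u-40:u+40],(800,600),interpolation=cv2.INTER_CUBIC)[...,::-1])
m=(P[...,2]>.0635)&(P[...,2]<.07); m[:v-30]=0;m[v+30:]=0;m[:,:u-40]=0;m[:,u+40:]=0
q=P[m]; print(len(q),q.mean(0),np.ptp(q,axis=0))
E
```

```text
t: 2.08
ee_pos: [0.4761, 0.172, 0.1105]
ee_rot: [0.589, 0.808, -0.0, -0.0]
wrist_force: [0.2, 0.6, 1.5]
gripper_width: 0.998
grasp_force: 0.0
[0.47708689 0.17219097 0.11160755] [0.45257835 0.24799161 0.23877957]
254.63951782151153 233.085057677985
255 [0.4777554  0.17756263 0.06529175] [0.00902743 0.01229533 0.00327939]
```

View pics/w2v.png

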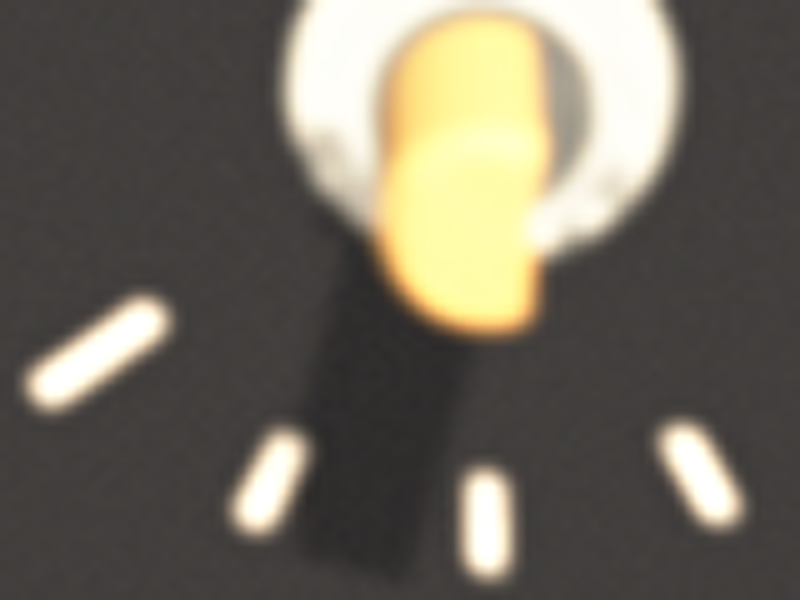

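The crop shows the tip's D face: arc on the left and bottom (x 375-540, y 130-335), flat on the right edge (x≈550→540), facing image-right. I'll fit the line and the arc on the z=66 mm plane.

```bash
cat > shaft.py <<'E'
from h import *
from scipy.optimize import least_squares
def fit(f,S=8):
    im,d,K,T=load(f); w=np.array([.4775,.1775,.066]); c=np.linalg.inv(T)@np.append(w,1)
    u,v=int(K[0,0]*c[0]/-c[2]+K[0,2]), int(K[1,1]*-c[1]/-c[2]+K[1,2])
    A=cv2.resize(im[v-30:v+30,u-40:u+40],None,fx=S,fy=S,interpolation=cv2.INTER_CUBIC).astype(int)
    m=((A[...,0]-A[...,2]>60)).astype(np.uint8)
    n,l,st,_=cv2.connectedComponentsWithStats(m); m=(l==1+st[1:,4].argmax())
    # rectify: boundary points to world on z=.066
    cs,_=cv2.findContours(m.astype(np.uint8),0,cv2.CHAIN_APPROX_NONE); q=max(cs,key=cv2.contourArea)[:,0]
    return np.array([plane((x+.5)/S-.5+u-40,(y+.5)/S-.5+v-30,.066,K,T)[:2] for x,y in q]),T
def dfit(p,T):
    # shadowed side: drop points on the wall side (farther from camera than centre + chord)
    view=p.mean(0)-T[:2,3]; view/=np.linalg.norm(view)
    a=p@view; lo=a.min()
    near=p[a<lo+.0085]
    def res(x):
        e=near-x[:2]; n=np.array([np.cos(x[2]),np.sin(x[2])])
        r=np.linalg.norm(e,axis=1)-x[3]; s=e@n-.0022
        # signed distance to D = max of both
        return np.maximum(r,s)*1e3
    best=None
    for t in np.arange(-.4,.8,.2):
        c0=np.r_[near.mean(0)+view*.002,t,.006]
        o=least_squares(res,c0,loss='soft_l1',f_scale=.2)
        if best is None or o.cost<best.cost: best=o
    return best
if __name__=='__main__':
    import sys
    for f in sys.argv[1:]:
        p,T=fit(f); o=dfit(p,T); print(f,len(p),o.x.round(4),'cost',round(o.cost,3),'rms',np.sqrt((o.fun**2).mean()).round(3))
        # straight line of the right edge
        n=np.array([np.cos(o.x[2]),np.sin(o.x[2])]); e=p-o.x[:2]; k=(np.abs(e@n-.0022)<.0012)&(np.abs(e@[-n[1],n[0]])<.0035)
        vx=cv2.fitLine((p[k]*1000).astype(np.float32),cv2.DIST_HUBER,0,.01,.01).ravel(); print('line facing',np.arctan2(vx[1],vx[0])-np.pi/2,np.arctan2(vx[1],vx[0])+np.pi/2,k.sum())
E
python3 shaft.py w1.png w2.png
```

```text
w1.png 492 [0.4801 0.182  0.4287 0.0078] cost 5.775 rms 0.299
line facing -2.8728557 0.26873696 77
w2.png 656 [0.4789 0.1835 0.4296 0.0072] cost 4.58 rms 0.226
line facing -2.7453637 0.39622915 96
```

The wall below the tip contaminates the fit, so I'll put the camera straight above the shaft.

```bash
python3 -m jog '{"dp":[[12,-35,0],[13,-35,0],[0,0,0]],"yaw":[0,0,0]}'
python3 - <<'E'
from h import *
im,d,K,T=grab('wrist','w3.png'); P=pts(d,K,T)
print(T[:3,3])
w=np.array([.4775,.1775,.066]); c=np.linalg.inv(T)@np.append(w,1); u,v=K[0,0]*c[0]/-c[2]+K[0,2], K[1,1]*-c[1]/-c[2]+K[1,2]; print(u,v)
u,v=int(u),int(v); S=10
A=cv2.resize(im[v-30:v+30,u-40:u+40],None,fx=S,fy=S,interpolation=cv2.INTER_CUBIC)
cv2.imwrite('pics/w3v.png',A[...,::-1])
A=A.astype(int)
m=(A[...,0]-A[...,2]>60).astype(np.uint8)
n,l,st,_=cv2.connectedComponentsWithStats(m); m=(l==1+st[1:,4].argmax()).astype(np.uint8)
q=max(cv2.findContours(m,0,1)[0],key=cv2.contourArea)[:,0]
p=np.array([plane((x+.5)/S-.5+u-40,(y+.5)/S-.5+v-30,.066,K,T)[:2] for x,y in q])*1000
(c0,r0)=cv2.minEnclosingCircle(p.astype(np.float32)); print('circ',c0,r0)
from scipy.optimize import least_squares
def res(x):
    e=p-x[:2]; return np.maximum(np.hypot(*e.T)-x[3], e@[np.cos(x[2]),np.sin(x[2])]-x[4])
for t in(-.2,.2,.6):
    o=least_squares(res,[*c0,t,6,2.2],loss='soft_l1',f_scale=.2); print(o.x.round(3),o.cost)
E
```

```text
t: 2.5
ee_pos: [0.5041, 0.0987, 0.113]
ee_rot: [0.592, 0.806, 0.002, 0.002]
wrist_force: [-0.6, 0.2, -0.2]
gripper_width: 1.0
grasp_force: 0.0
[0.48028365 0.17470209 0.24111663]
248.4792212304706 72.50518909779177
circ (479.20654296875, 177.5469512939453) 5.945546627044678
[4.79212e+02 1.77517e+02 2.29000e-01 5.83500e+00 2.89000e+00] 1.1577116572991812
[4.79212e+02 1.77517e+02 2.29000e-01 5.83500e+00 2.89000e+00] 1.1577116572992912
[4.79212e+02 1.77517e+02 2.29000e-01 5.83500e+00 2.89000e+00] 1.157711657299216
```

View pics/w3v.png

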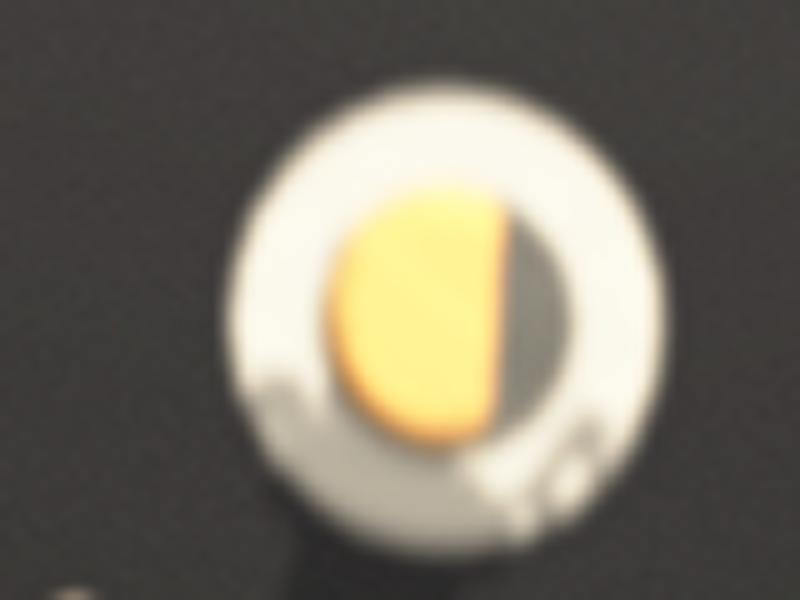

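The view is clean: the D face is centred at about (440,315), flat on the right with its edge from (508,210) to (495,420). Shaft is at (479.2,177.5) mm, facing about 0.23 rad. Next the same view above the knob.

```bash
python3 -m jog '{"dp":[[-8,-49,0],[-8,-49,0],[-8,-49,0],[-8,-49,0],[-8,-49,0],[-8,-49,0],[-7,-49,0],[-7,-48,0],[0,0,0],[0,0,0]],"yaw":[-0.15,-0.15,-0.15,-0.15,-0.15,-0.15,-0.15,-0.15,0,0]}'
cat > flat.py <<'E'
from h import *
im,d,K,T=load('w3.png'); S=10; u,v=248,72
A=cv2.resize(im[v-30:v+30,u-40:u+40],None,fx=S,fy=S,interpolation=cv2.INTER_CUBIC).astype(int)
q=[]
for y in range(240,395,5):
    r=A[y,440:560,0]; t=(r[:30].mean()+r[85:100].mean())/2; x=440+np.nonzero(r<t)[0][0]; q.append(plane((x+.5)/S-.5+u-40,(y+.5)/S-.5+v-30,.066,K,T)[:2])
q=np.array(q); vx=cv2.fitLine((q*1000).astype(np.float32),cv2.DIST_HUBER,0,.01,.01).ravel(); print('flat facing',(np.arctan2(vx[1],vx[0])+np.pi/2+np.pi/2)%np.pi-np.pi/2,'edge pt',q.mean(0))
E
python3 flat.py
python3 - <<'E'
from h import *
im,d,K,T=grab('wrist','w4.png'); P=pts(d,K,T)
print(T[:3,3],[readout.read_state()['ee_pos'] for _ in range(2)])
w=np.array([.503,-.244,.036]); c=np.linalg.inv(T)@np.append(w,1); u,v=K[0,0]*c[0]/-c[2]+K[0,2], K[1,1]*-c[1]/-c[2]+K[1,2]; print(u,v)
u,v=int(u),max(48,int(v))
A=cv2.resize(im[v-48:v+48,u-64:u+64],(800,600),interpolation=cv2.INTER_CUBIC)
cv2.imwrite('pics/w4v.png',A[...,::-1])
E
```

```text
t: 3.8
ee_pos: [0.4407, -0.2885, 0.1109]
ee_rot: [0.942, 0.334, 0.001, -0.0]
wrist_force: [-0.2, 0.6, 0.3]
gripper_width: 0.999
grasp_force: 0.0
flat facing 0.24763322 edge pt [0.48188657 0.17860147]
[ 0.50270233 -0.23824433  0.2392543 ] [array([ 0.44074515, -0.28795007,  0.11070894]), array([ 0.44074515, -0.28795007,  0.11070894])]
262.52488735588577 87.11859949518929
```

View pics/w4v.png

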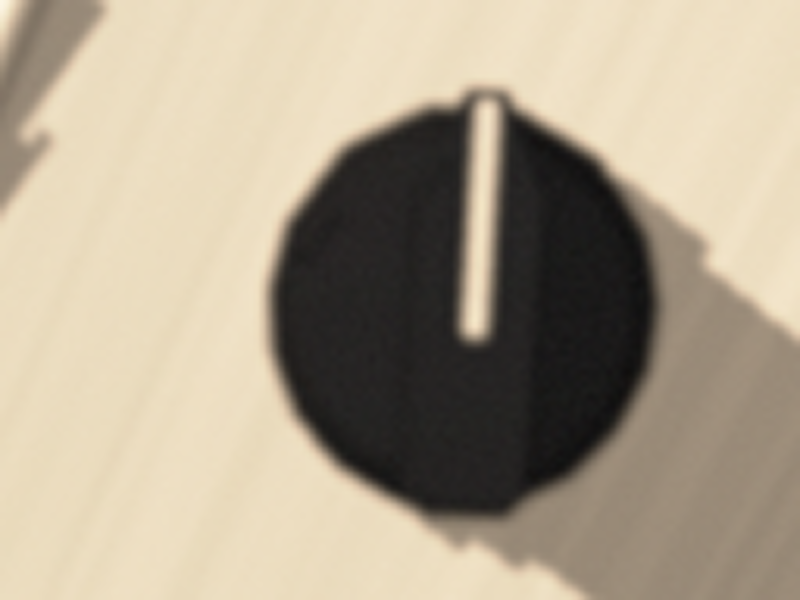

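The knob is seen from above: the white line runs from (475,335) to the nose at (487,95), with the skirt circle around (463,310). I'll compute its pose from the line and the skirt.

```bash
python3 - <<'E'
from h import *
im,d,K,T=load('w4.png'); u,v=262,87; S=800/128
A=cv2.resize(im[v-48:v+48,u-64:u+64],(800,600),interpolation=cv2.INTER_CUBIC)
g=A.max(2); px=lambda x,y,z: plane((x+.5)/S-.5+u-64,(y+.5)/S-.5+v-48,z,K,T)[:2]*1000
R=np.zeros(g.shape,np.uint8); R[85:350,445:515]=1
m=((g>110)&(R>0)).astype(np.uint8); 
n,l,st,ce=cv2.connectedComponentsWithStats(m); 
for i in range(1,n): print(st[i],ce[i])
i=1+np.argmin([np.hypot(*(c-[480,215])) for c in ce[1:]]); y,x=np.nonzero(l==i); k=(y>125)
vx,vy,x0,y0=cv2.fitLine(np.stack([x[k],y[k]],1).astype(np.float32),cv2.DIST_L2,0,.01,.01).ravel()
a,b=px(x0-vx*100*np.sign(-vy)*-1,y0,.036) if 0 else px(x0,y0,.036),px(x0+vx*100,y0+vy*100,.036)
yaw=np.arctan2(*(b-a)[::-1]); print('yaw',yaw, yaw+np.pi,'linept',a)
dm=(g<55).astype(np.uint8); dm=cv2.morphologyEx(dm,cv2.MORPH_CLOSE,np.ones((45,45)))
q=max(cv2.findContours(dm,0,1)[0],key=cv2.contourArea)[:,0]
for z in(.010,.018): 
    p=np.array([px(*t,z) for t in q]).astype(np.float32)
    # robust circle fit r=20
    from scipy.optimize import least_squares
    o=least_squares(lambda c:np.hypot(p[:,0]-c[0],p[:,1]-c[1])-c[2],[*p.mean(0),20],loss='cauchy',f_scale=.3); print(z,'skirt',o.x)
yw=yaw if np.cos(yaw)>0 else yaw+np.pi
nrm=np.array([-np.sin(yw),np.cos(yw)]); print('lateral line offset from skirt',(a-o.x[:2])@nrm)
s=readout.read_state(); x,y=s['ee_rot'][:2]; print('closing',2*np.arctan2(y,x)-np.pi/2, s['ee_pos'],s['q'])
E
```

```text
[ 445   85   70  257 9230] [480.30433369 201.3460455 ]
yaw 0.6361194368840566 3.77771209047385 linept [ 511.95331144 -245.23197719]
0.01 skirt [ 505.92514772 -250.16697468   19.01323299]
0.018 skirt [ 505.81125951 -249.75213597   18.35063829]
lateral line offset from skirt -0.012812079353373106
closing -0.8882598948788976 [ 0.44074515 -0.28795007  0.11070894] [-0.00831905  0.45774648  0.65496427  2.04336989 -0.40108456  0.76679313
  0.00307265]
```

```bash
python3 -m jog '{"dp":[[32,18,0],[32,19,0],[0,0,-20],[0,0,-20],[0,0,-18],[0,0,0],[0,0,0]],"yaw":[-0.023,-0.023,0,0,0,0,0]}' 40
python3 - <<'E'
from h import *
im,d,K,T=grab('wrist','w5.png'); s=readout.read_state(); print(s['ee_pos'],s['gripper_width'],s['wrist_force'])
cv2.imwrite('pics/w5v.png',cv2.resize(im,(640,480))[...,::-1])
E
```

```text
t: 4.72
ee_pos: [0.5032, -0.2536, 0.0525]
ee_rot: [0.951, 0.311, 0.0, 0.0]
wrist_force: [-0.6, -0.5, 0.5]
gripper_width: 0.472
grasp_force: 0.0
[ 0.50356235 -0.25359215  0.05281834] 0.46931942853150915 [0.4614223  0.17633485 0.29098835]
```

View pics/w5v.png

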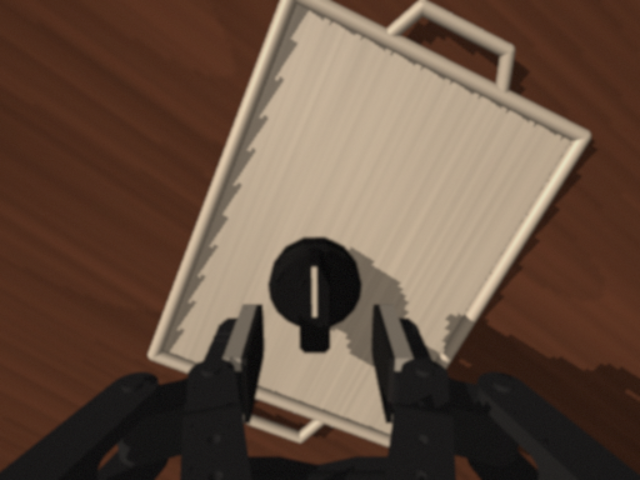

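The bar is vertical in the picture at column 315, midway between the fingers. I'll descend and close.

```bash
python3 -m jog '{"dp":[[1,1,-9],[0,0,-9],[0,0,0],[0,0,0]],"yaw":[0,0,0,0]}' 40; python3 -m jog '{"dp":[[0,0,0],[0,0,0],[0,0,0],[0,0,0],[0,0,0],[0,0,0]],"yaw":[0,0,0,0,0,0]}' 0
```

```text
t: 5.28
ee_pos: [0.5045, -0.252, 0.0343]
ee_rot: [0.95, 0.311, -0.0, 0.0]
wrist_force: [-0.0, 0.5, 0.6]
gripper_width: 0.463
grasp_force: 0.0
t: 6.02
ee_pos: [0.5048, -0.2521, 0.0348]
ee_rot: [0.95, 0.311, 0.0, 0.0]
wrist_force: [-0.7, 0.0, 4.8]
gripper_width: 0.121
grasp_force: 61.9
```

Gripped at 62 N. Next I lift, turn -0.40 and stop short of the shaft so that the knob and shaft are in one picture.

```bash
python3 -m jog '{"dp":[[0,0,15],[0,0,25],[0,0,25],[0,0,25],[0,0,0]],"yaw":[0,0,0,0,0]}'; python3 -m jog '{"dp":[[-9,46,0],[-9,46,0],[-9,46,0],[-9,46,0],[-10,46,0],[-10,46,0],[-10,46,0],[-9,46,0],[-9,47,0],[0,0,0],[0,0,0]],"yaw":[-0.044,-0.044,-0.044,-0.044,-0.044,-0.044,-0.044,-0.044,-0.044,0,0]}'
python3 - <<'E'
from h import *
im,d,K,T=grab('wrist','w6.png'); s=readout.read_state(); print(s['ee_pos'],T[:3,3],s['q'])
w=np.array([.4792,.1775,.066]); c=np.linalg.inv(T)@np.append(w,1); print(K[0,0]*c[0]/-c[2]+K[0,2], K[1,1]*-c[1]/-c[2]+K[1,2])
cv2.imwrite('pics/w6v.png',cv2.resize(im,(800,600),interpolation=cv2.INTER_CUBIC)[...,::-1])
E
```

```text
t: 6.65
ee_pos: [0.5055, -0.2524, 0.1264]
ee_rot: [0.95, 0.311, 0.002, 0.001]
wrist_force: [-0.5, -1.0, -0.3]
gripper_width: 0.123
grasp_force: 61.3
t: 8.02
ee_pos: [0.42, 0.1624, 0.1239]
ee_rot: [0.993, 0.118, -0.0, 0.001]
wrist_force: [-0.5, -0.6, -0.4]
gripper_width: 0.125
grasp_force: 61.2
[0.42030397 0.16182795 0.1240401 ] [0.49781511 0.18155749 0.25204013] [-1.12807059  0.34396921  0.81266105  2.20355021 -0.37362582  0.732824
 -1.3972722 ]
253.14639528977207 117.21764673480085
```

View pics/w6v.png

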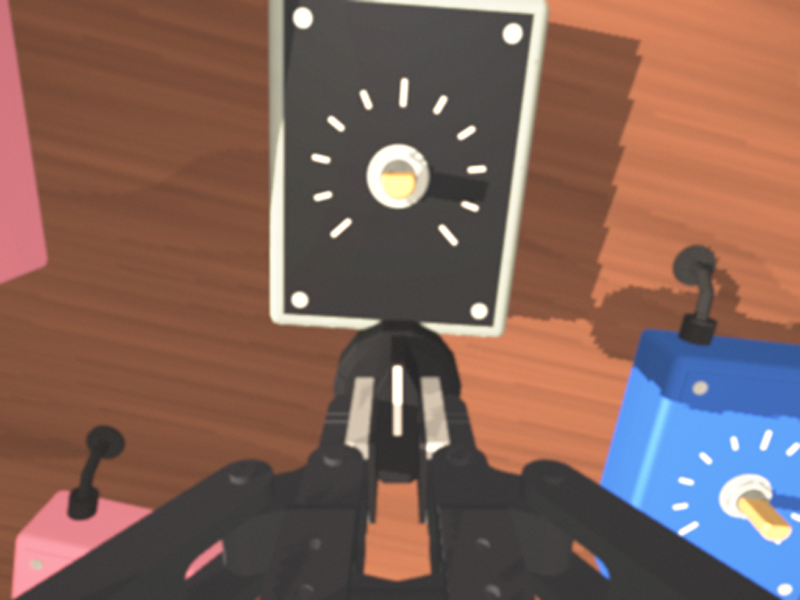

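The shaft is at about (398,182) with its flat facing up. The knob is held between the pads, its white line from (398,367) to (398,435) and nose up. Next I measure the remaining offset and angle from this picture.

```bash
cat > rel.py <<'E'
from h import *
import sys
from scipy.optimize import least_squares
S=8
def up(im,u0,v0,w,h): return cv2.resize(im[v0:v0+h,u0:u0+w],None,fx=S,fy=S,interpolation=cv2.INTER_CUBIC).astype(int)
def topx(x,y,u0,v0): return (x+.5)/S-.5+u0,(y+.5)/S-.5+v0
def line(im,K,T,u0,v0,w,h,z):
    g=up(im,u0,v0,w,h).max(2); m=(g>130).astype(np.uint8)
    n,l,st,ce=cv2.connectedComponentsWithStats(m); i=1+np.argmin([np.hypot(*(c-[w*S/2,h*S/2])) for c in ce[1:]])
    y,x=np.nonzero(l==i)
    P=np.array([plane(*topx(a,b,u0,v0),z,K,T)[:2] for a,b in zip(x[::5],y[::5])])*1000
    f=cv2.fitLine(P.astype(np.float32),cv2.DIST_L2,0,.01,.01).ravel(); dv=f[:2]*np.sign(f[0]); s=(P-f[2:])@dv
    return np.arctan2(dv[1],dv[0]),f[2:]+dv*s.min(),f[2:]+dv*s.max(),st[i]
im,d,K,T=load('w4.png')
yaw,a,b,st=line(im,K,T,262-64+72,87-48+20,18,38,.036); c=np.array([505.9,-250.0]); n=np.array([np.cos(yaw),np.sin(yaw)])
print('tray: yaw',yaw,'line ends x',(a-c)@n,(b-c)@n,'lat',(a-c)@[-n[1],n[0]],st)
xi=(a-c)@n
f=sys.argv[1]; zt=float(sys.argv[2]); us,vs,uk,vk=map(int,sys.argv[3:7]); im,d,K,T=load(f)
yk,a,b,st=line(im,K,T,uk-12,vk-27,24,54,zt); n=np.array([np.cos(yk),np.sin(yk)])
axis=a-n*xi; print('held: yaw',yk,'len',np.hypot(*(b-a)),'axis',axis,st,'| from nose end',b-n*(xi+np.hypot(*(b-a))))
# shaft
A=up(im,us-20,vs-20,40,40); m=(A[...,0]-A[...,2]>60).astype(np.uint8)
n_,l,st,_=cv2.connectedComponentsWithStats(m); m=(l==1+st[1:,4].argmax()).astype(np.uint8)
q=max(cv2.findContours(m,0,1)[0],key=cv2.contourArea)[:,0]
p=np.array([plane(*topx(x,y,us-20,vs-20),.066,K,T)[:2] for x,y in q])*1000
c0,r0=cv2.minEnclosingCircle(p.astype(np.float32))
def res(x):
    e=p-x[:2]; return np.maximum(np.hypot(*e.T)-x[3], e@[np.cos(x[2]),np.sin(x[2])]-x[4])
o=least_squares(res,[*c0,.2,6,2.2],loss='soft_l1',f_scale=.2); print('shaft',o.x.round(3),o.cost,c0,r0)
print('shift needed',(o.x[:2]-axis).round(2),'turn',o.x[2]-yk)
E
python3 rel.py w6.png .1252 255 116 255 257
```

```text
tray: yaw 0.6356681 line ends x -1.6484372488421204 16.68153005871817 lat 0.2433229453031138 [   13     0    54   276 10468]
held: yaw 0.23309225 len 21.342350339768224 axis [421.38979578 163.1861384 ] [   60    26    63   369 20313] | from nose end [421.38979579 163.1861384 ]
shaft [4.80154e+02 1.76484e+02 2.40000e-01 5.71600e+00 3.46400e+00] 8.009985861829609 (479.97711181640625, 176.96437072753906) 6.222256660461426
shift needed [58.76 13.3 ] turn 0.006617266041899411
```

```bash
python3 -m jog '{"dp":[[20,4,0],[20,4,0],[19,5,0],[0,0,-10],[0,0,-8],[0,0,0],[0,0,0]],"yaw":[0,0,0,0,0,0,0]}'; python3 -c "
from h import *
p=[]
for i in range(4):
    im,d,K,T=grab('wrist'); p.append(readout.read_state()['ee_pos'])
print(np.mean(p,0),np.std(p,0),T[:3,3])"; python3 -m jog '{"dp":[[0,0,-3],[0,0,-3],[0,0,-2],[0,0,-2],[0,0,0]],"yaw":[0,0,0,0,0]}'
```

```text
t: 8.95
ee_pos: [0.479, 0.1759, 0.1063]
ee_rot: [0.993, 0.118, -0.0, 0.0]
wrist_force: [-0.2, -0.2, -0.2]
gripper_width: 0.122
grasp_force: 61.2
[0.47941504 0.17616359 0.10655294] [9.16508923e-05 9.21496943e-05 5.17513022e-05] [0.55710506 0.19517287 0.23485645]
t: 9.78
ee_pos: [0.4794, 0.176, 0.0962]
ee_rot: [0.993, 0.118, -0.0, 0.0]
wrist_force: [0.2, -0.3, -0.4]
gripper_width: 0.117
grasp_force: 61.2
```

```bash
python3 -m jog '{"dp":[[0,0,-2],[0,0,0]],"yaw":[0,0]}' | grep -E "pos|wrist"; python3 -m jog '{"dp":[[0,0,-2],[0,0,0]],"yaw":[0,0]}'| grep -E "pos|wrist";  python3 -m jog '{"dp":[[0,0,-2],[0,0,0]],"yaw":[0,0]}'| grep -E "pos|wrist"
```

```text
ee_pos: [0.479, 0.1761, 0.0944]
wrist_force: [-2.8, 0.9, 4.4]
ee_pos: [0.4786, 0.1761, 0.0919]
wrist_force: [-2.0, -0.5, 0.1]
ee_pos: [0.4786, 0.1761, 0.0898]
wrist_force: [-3.3, 0.3, -1.2]
```

It is sliding on with low force. I'll ease 0.5 mm in -x and continue.

```bash
python3 -m jog '{"dp":[[-0.5,0,-2],[0,0,0]],"yaw":[0,0]}' | grep -E "pos|wrist"; python3 -m jog '{"dp":[[0,0,-2],[0,0,0]],"yaw":[0,0]}'| grep -E "pos|wrist";  python3 -m jog '{"dp":[[0,0,-2],[0,0,0],[0,0,0]],"yaw":[0,0,0]}'
```

```text
ee_pos: [0.4785, 0.1761, 0.088]
wrist_force: [-3.7, 0.6, -0.8]
ee_pos: [0.4786, 0.1761, 0.0861]
wrist_force: [-4.4, 1.1, -0.0]
t: 11.4
ee_pos: [0.4786, 0.1761, 0.0846]
ee_rot: [0.993, 0.118, -0.001, -0.0]
wrist_force: [-5.7, 0.9, 4.8]
gripper_width: 0.121
grasp_force: 62.0
```

```bash
python3 -m jog '{"dp":[[-1,0,-1],[0,0,0]],"yaw":[0,0]}' | grep -E "pos|wrist"; python3 -m jog '{"dp":[[0,0,-1],[0,0,0]],"yaw":[0,0]}'| grep -E "pos|wrist";  python3 -m jog '{"dp":[[0,0,-1],[0,0,0],[0,0,0]],"yaw":[0,0,0]}'
```

```text
ee_pos: [0.4785, 0.1761, 0.0839]
wrist_force: [-4.6, 0.9, 6.1]
ee_pos: [0.4785, 0.1761, 0.083]
wrist_force: [-6.0, 0.7, 6.1]
t: 12.28
ee_pos: [0.4785, 0.1762, 0.0821]
ee_rot: [0.993, 0.118, 0.0, -0.0]
wrist_force: [-5.9, -0.0, 8.0]
gripper_width: 0.122
grasp_force: 62.2
```

```bash
python3 -m jog '{"dp":[[0,0,-1],[0,0,0]],"yaw":[0,0]}' | grep -E "pos|wrist"; python3 -m jog '{"dp":[[0,0,-1],[0,0,0],[0,0,0]],"yaw":[0,0,0]}'; python3 -c "
from h import *
im,d,K,T=grab('wrist','w7.png'); cv2.imwrite('pics/w7v.png',cv2.resize(im[150:342,128:384],(800,600),interpolation=cv2.INTER_CUBIC)[...,::-1])
grab('side','s7.png')"
```

```text
ee_pos: [0.4786, 0.1761, 0.0815]
wrist_force: [-6.5, -0.3, 12.2]
t: 12.9
ee_pos: [0.4787, 0.1761, 0.0813]
ee_rot: [0.993, 0.118, 0.0, -0.001]
wrist_force: [-9.5, -0.6, 19.9]
gripper_width: 0.121
grasp_force: 64.2
```

View pics/w7v.png

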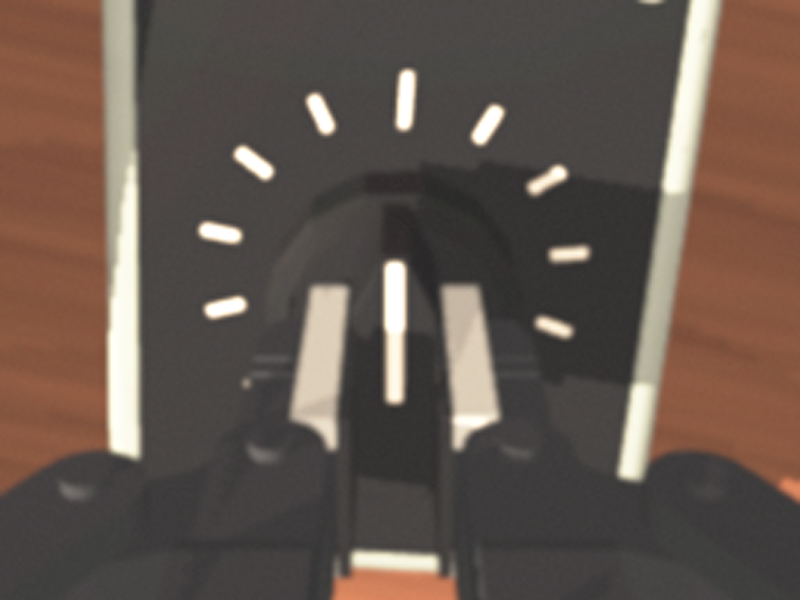

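The picture shows the knob seated, its nose line upright at (395,262-402) pointing to the scale's middle mark. The force rose 5→8 N over about 3 mm, then stiffly to 20 N, so the switch is bottomed. I'll check that it's steady and hand in.

```bash
python3 -m jog '{"dp":[[0,0,0],[0,0,0],[0,0,0],[0,0,0]],"yaw":[0,0,0,0]}' && python3 -c "
from rig import job; print(job.close_job())"
```

```text
t: 13.5
ee_pos: [0.4787, 0.1762, 0.0813]
ee_rot: [0.993, 0.118, 0.0, -0.001]
wrist_force: [-9.3, -1.0, 19.8]
gripper_width: 0.123
grasp_force: 64.2
the job is handed in; nothing more can be done
None
```

The knob is on the dimmer's D-shaft with its flat matched, and it was handed in while still gripped and pressed down at about 20 N with the switch bottomed; no verdict came back.

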